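# Restock the spice rack and latch its gate

## Robot

A 6-joint arm with a two-finger parallel gripper is mounted at the origin on a cart in front of the work surface, level with it; the furniture and walls round the work are solid. World frame = base frame: x ahead of the robot, y to its left, z up, the work surface at z = 0. Lengths are in m, angles in rad, forces in N, time in s.
With the tool pointing down it reaches from about 0.275 to 0.825 m from the base axis. Payload 4.9 kg.
Tool frame: the origin (TCP) lies midway between the tips of the shut fingers; the grasp point (between the pads) lies 19 mm behind it (bot.grip_depth is the distance from the TCP to the grasp point, in m); y points along the fingers, x is the direction in which the jaws open and shut, and the axes are right-handed (so a half turn about y gives the same grasp; the last joint's range is limited). The gripper opens to 85 mm and grips with 20 to 120 N. Pads are 22 mm wide; open, the fingers measure 114 mm over their backs; the gripper's body (76 mm by 85 mm) begins 54 mm behind the grasp point. The pads swing forward as they close: fully open they stand 13 mm farther back than shut.
Start: joints at [-0.134, 0.326, -0.193, 1.052, 0, 1.437], TCP at [0.55, 0, 0.231] pointing down, gripper open.
Joint ranges: [-2.65, 2.65], [-0.97, 1.79], [-1.3, 1.35], [-1.93, 2.1], [-1.47, 1.37], [-3.14, 3.14]. Speed limits (rad/s): [2.57, 2.57, 3.14, 3.14, 3.14, 3.14].

## Interface

Orientations are given as a unit quaternion [w, x, y, z].
In Python, from cell import bot gives the robot as it stands. Calls block until the motion is done:
- bot.move_pose(position, orientation): joint-space move of the TCP to a pose.
- bot.move_linear(position, speed=0.15, rotation=None, until_force=None): straight line of the TCP; rotation=None keeps the orientation; speed is the mean speed in m/s. With until_force (N) it stops when the force on the tool has changed by that much, and returns True; else False.
- bot.goto_joints(angles): joint-space move.
- bot.set_gripper(opening, grasp_force=None): opening from 0.0 (shut) to 1.0 (fully open); grasp_force is the grip in N (None keeps the last); returns when the fingers have stopped.
- bot.wait(seconds).
- bot.solve_ik(position, orientation): joint angles nearest the present ones, or None.
- bot.camera(name): name is "scene" or "side" or "wrist"; returns the picture (420x560x3 uint8, red, green, blue); there is no depth.
- bot.calibration(name): a dict with "mtx" (3x3 intrinsics, pixels), "extrinsics" (4x4, takes a point from world to camera coordinates); the wrist camera has in their place "hand_eye" (4x4, takes a point from camera to tool coordinates, whose origin is the TCP and whose axes are the tool frame's). Camera axes: x right, y down, z forward; pixel columns grow to the right and rows downward; lengths in m; the calibration is good to about 2 mm. A picture is of the moment at which its call begins: read the wrist's pose just before it. calibration takes no time and is no camera call.
A pose or a line that the arm cannot do raises bot.PlanningError and nothing moves.
- bot.close_job(): hands the job in, once; it reports no verdict.
Trained networks look in the newest picture that a camera, given by its name, has taken for a name from the list of things; names that differ only in an ending like _2 or _b are one class to them, and where a whole thing is asked for, a point or a joint stands for the part that bears it (a point fixed in the world has none). Each returns a list of dicts, best first, with "confidence" (0 to 1); they miss things now and then, are a little off and sometimes report something else, mostly with a low value. They report only what shows in the picture. A call takes as long as a camera call.
- bot.search_frame(camera, thing): "bbox" ([left, top, width, height] in pixels, round what is visible of it).
Readings, each from a call of its own:
- bot.read_clock(): time.
- bot.read_joint_positions(): joint angles.
- bot.read_joint_vel(): joint speeds.
- bot.read_joint_efforts(): joint torques, N m.
- bot.read_position(): TCP position.
- bot.read_tool_rot(): TCP orientation.
- bot.read_ft_force(): force on the tool from outside, world axes, zero at the start.
- bot.read_moment(): the same for the moment, N m.
- bot.read_gripper_width(): opening from 0.0 (shut) to 1.0 (fully open).
Only numpy, scipy, OpenCV 4.12 (cv2) and the standard library are available. Lean on these libraries where they do the work, as an engineer would, in place of code of your own. Each camera call takes 0.05 s, during which the arm holds its last target. There are 200 camera calls.

## Task

Set the loose spice jar with the orange label upright on the cork disc in the empty bay of the spice rack. Then swing the rack's steel gate bar shut by pushing its blue pad, past the sprung brass catch and on against the rubber buffer, until the catch snaps out again in front of the bar and keeps it shut by itself. Feel your way home gently rather than ramming the bar into its keeper, and leave everything else standing where it is.

Things in the scene. Friction and masses are not known exactly. Their poses are not given: they have to be found in the camera images.
- rack: Pale wooden spice rack, no floor, fixed, 214 mm wide (y), 95 mm deep, walls 50 mm high. Origin on the worktop, mid-way along its front line where the shut gate lies; x points into the rack, y left, z up. Three bays 58 mm wide, centred at x = 53 mm, y = +66, 0, -66 mm, dividers 30 mm high. The gate's pin stands at (0, 130) mm, the keeper at (0, -132) mm.
- gate (a joint): The gate bar's angle on its upright pin, rad: 0 = parallel to the rack's front (shut, within 0.08 either way as the keeper is set), positive = open, its free end swung level towards the robot. It stays where it is left; about 0.5 N at the pad moves it.
- gate_pin (a point): Point on the gate's pin axis at mid-height of the bar, 63 mm above the worktop. The steel bar is 14 mm thick, 16 mm high (55 to 71 mm above the worktop) and reaches 262 mm from the pin to its free end, which meets the keeper.
- gate_pad (a point): Centre of the face of the blue pad (40 x 14 mm) on the robot side of the gate bar, where to push: 225 mm from the pin, 10 mm out from the bar's centre line, 63 mm above the worktop. Its x axis points square through the bar in the closing direction, y along the bar to the pin.
- keeper: Keeper at the rack's right end; axes as the rack's, origin on the worktop under the shut gate's tip. Its steel plate (top at 53 mm, to 22 mm from here towards the pin; black housings to 79 mm) carries catch and buffer. It is clamped up to 20 mm nearer or farther (x), differently each time and not measured: find the shut position by feel. It must not take over 18 N from the bar.
- catch (a joint): Brass catch with a sloping nose at the gate's tip: how far it is pushed sideways, away from the pin, against its spring, m. 0 = out. The passing bar pushes it in by about 0.006, felt as up to 8 N at the pad; it springs back to 0 once the bar is past.
- buffer (a joint): Black rubber buffer behind the gate's free end: how far it is pressed in (away from the robot), m. 0 = free; 0.0025 when the catch keeps the gate shut; the catch snaps out when it is pressed in to about 0.003, at 5 to 9 N at the pad; at 0.005 it is at its end (9 to 11 N) and rigid.
- disc: Brown cork disc, 40 mm across, 2 mm thick, fixed on the worktop in the middle of the empty bay (any of the three). Origin at the centre of its underside.
- jar_loose: Spice jar with a green cap and an orange label, 46 mm across, 106 mm high (cap from 85 mm up, 45 mm across), about 0.11 kg, standing loose on the worktop to the left of the rack. Origin at the centre of its underside, z up.
- jar_a: Spice jar like the loose one but with a blue and white label, standing in a bay of the rack; to be left alone. Origin at the centre of its underside.
- jar_b: A second such jar with a blue and white label in another bay; to be left alone. Origin at the centre of its underside.
- salt: Salt shaker, 44 mm across, 90 mm high, to the right; bystander. Origin at the centre of its underside.
- pepper: Wooden pepper mill, 58 mm across, 170 mm high, to the right; bystander. Origin at the centre of its underside.

How it is judged:
By the outcome, as a careful person would: the job done as asked, in the order asked, and still so for the second after the job is handed in, with the robot touching nothing.
It also fails if it takes over 58 s, if anything falls off the work surface, if the arm or the gripper's body presses on something with over 40 N, if the wrist force passes 120 N, or if a joint passes its speed limit or range.

## Working session

There is one attempt and no reset: what is moved stays moved. The work goes in short steps, each a Python script; the robot and the scene stay as the last script left them, time stands still between calls to the robot, and variables do not carry over. Pictures are saved under pics/ and viewed, about 8 in all and at most 12, crops included, and the job is handed in when it is done.

```bash
ls; mkdir -p pics; python3 - <<'E'
from cell import bot
import cv2,numpy as np
ims=[]
for c in ["scene","side","wrist"]:
    im=bot.camera(c); cv2.imwrite(f"pics/{c}0.png",im[:,:,::-1])
    k=bot.calibration(c); print(c,{a:np.round(b,3).tolist() for a,b in k.items()})
    for t in ["rack","gate","gate_pad","keeper","disc","jar_loose","jar_a","salt","pepper","gate_pin"]:
        r=bot.search_frame(c,t)
        print(t,[(np.round(d["bbox"],0).tolist(),round(d["confidence"],2)) for d in r[:3]])
print(bot.read_clock(),bot.read_position(),bot.read_tool_rot())
E
```

```text
pics
scene {'mtx': [[401.398, 0.0, 276.29], [0.0, 401.398, 213.251], [0.0, 0.0, 1.0]], 'extrinsics': [[0.714, -0.7, 0.014, -0.472], [-0.448, -0.471, -0.76, 0.276], [0.538, 0.536, -0.65, 0.764], [0.0, 0.0, 0.0, 1.0]]}
rack [([246.0, 179.0, 103.0, 83.0], 0.74)]
gate [([249.0, 181.0, 26.0, 75.0], 0.86)]
gate_pad [([249.0, 184.0, 27.0, 67.0], 0.68)]
keeper [([314.0, 215.0, 36.0, 35.0], 0.67)]
disc [([297.0, 208.0, 10.0, 11.0], 0.44)]
jar_loose [([171.0, 155.0, 26.0, 38.0], 0.82)]
jar_a [([311.0, 188.0, 18.0, 41.0], 0.85), ([272.0, 170.0, 22.0, 40.0], 0.79), ([247.0, 182.0, 27.0, 71.0], 0.39)]
salt [([339.0, 329.0, 23.0, 38.0], 0.83)]
pepper [([374.0, 269.0, 42.0, 62.0], 0.55), ([324.0, 227.0, 5.0, 16.0], 0.15)]
gate_pin [([247.0, 179.0, 28.0, 73.0], 0.87)]
side {'mtx': [[546.981, 0.0, 276.893], [0.0, 546.981, 212.951], [0.0, 0.0, 1.0]], 'extrinsics': [[-1.0, 0.017, -0.011, 0.552], [0.02, 0.661, -0.75, 0.093], [-0.005, -0.75, -0.661, 1.441], [0.0, 0.0, 0.0, 1.0]]}
rack [([211.0, 175.0, 93.0, 95.0], 0.85)]
gate [([243.0, 190.0, 60.0, 68.0], 0.56)]
gate_pad [([241.0, 193.0, 60.0, 66.0], 0.5
[... 283 characters left out ...]
st {'mtx': [[293.011, 0.0, 278.758], [0.0, 293.011, 211.616], [0.0, 0.0, 1.0]], 'hand_eye': [[1.0, 0.0, 0.002, 0.0], [-0.001, -0.273, 0.962, -0.142], [0.001, -0.962, -0.273, 0.067], [0.0, 0.0, 0.0, 1.0]]}
rack [([223.0, 122.0, 214.0, 238.0], 0.96)]
gate [([223.0, 122.0, 145.0, 205.0], 0.68)]
gate_pad [([224.0, 124.0, 144.0, 198.0], 0.85)]
keeper [([311.0, 325.0, 67.0, 37.0], 0.8)]
disc [([362.0, 221.0, 32.0, 25.0], 0.59)]
jar_loose []
jar_a [([368.0, 169.0, 74.0, 56.0], 0.71), ([358.0, 268.0, 8.0, 24.0], 0.52)]
salt []
pepper []
gate_pin [([223.0, 122.0, 147.0, 204.0], 0.59)]
1.65 [5.50015379e-01 2.00376035e-05 2.31298309e-01] [ 7.07112017e-01 -7.07101545e-01  4.94272733e-06 -1.23981839e-05]
```

```bash
python3 - <<'E'
import cv2,numpy as np
s=cv2.imread("pics/scene0.png")[140:380,150:430]; d=cv2.imread("pics/side0.png")[120:350,190:340]
cv2.imwrite("pics/s_z.png",cv2.resize(s,None,fx=2.5,fy=2.5,interpolation=cv2.INTER_CUBIC))
cv2.imwrite("pics/d_z.png",cv2.resize(d,None,fx=2.6,fy=2.6,interpolation=cv2.INTER_CUBIC))
E
```

```text
(no output)
```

View pics/wrist0.png

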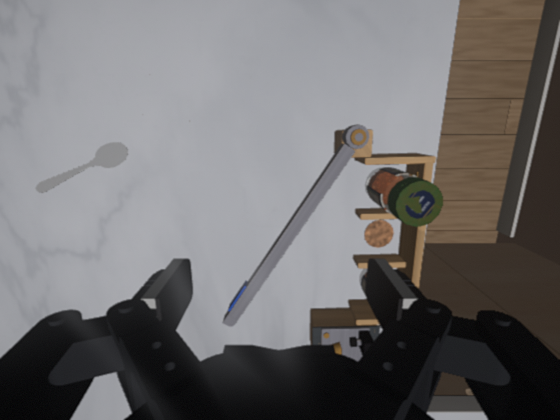

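View pics/s_z.png

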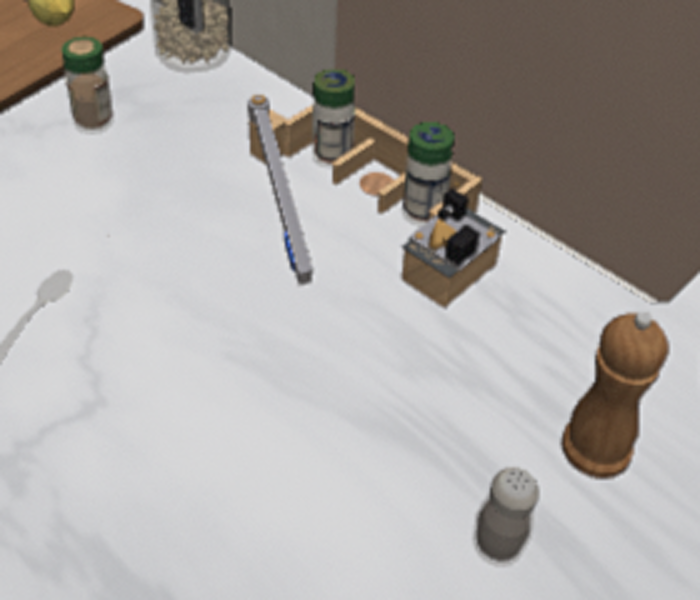

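The pictures show the middle bay empty: the disc is at wrist (378,233) and scene (300,213). The gate is open, with its pin at wrist (357,136) and its tip at (230,322). The loose jar's cap is at scene (183,159). Next I'll fit the positions.

```bash
cat > h.py <<'E'
from cell import bot
import numpy as np,cv2
from scipy.optimize import least_squares
from scipy.spatial.transform import Rotation as R
def toR(q): return R.from_quat(np.roll(q,-1))
def cam(c,pos=None,q=None):
    k=bot.calibration(c)
    if c!="wrist": return k["mtx"],np.array(k["extrinsics"])
    T=np.eye(4);T[:3,:3]=toR(q).as_matrix();T[:3,3]=pos
    return k["mtx"],np.linalg.inv(T@np.array(k["hand_eye"]))
def proj(kc,p):
    K,E=kc; c=E[:3,:3]@np.asarray(p)+E[:3,3]; u=np.array(K)@c; return u[:2]/u[2]
def onz(kc,uv,z):
    K,E=kc; d=E[:3,:3].T@np.linalg.solve(K,[uv[0],uv[1],1]); o=-E[:3,:3].T@E[:3,3]
    return o+d*(z-o[2])/d[2]
def rackw(r,p):
    c,s=np.cos(r[2]),np.sin(r[2]); return np.array([r[0]+c*p[0]-s*p[1],r[1]+s*p[0]+c*p[1],p[2]])
def down(yaw): # jaws along heading yaw, tool y down
    return np.roll((R.from_euler('z',yaw)*R.from_euler('x',-np.pi/2)).as_quat(),1)
E
python3 - <<'E'
from h import *
S=cam("scene");D=cam("side");W=cam("wrist",[.55,0,.2313],[.70711,-.70711,0,0])
for n,k,uv,z in [("disc",W,(378,233),.002),("disc",S,(300,213.2),.002),("pin",W,(357,136),.073),("pin",S,(253.2,180.4),.073),
 ("tip",W,(230,320),.071),("tip",S,(271.5,251.5),.071),("capL",W,(416,202),.106),("capL",S,(283.6,171.5),.106),("capR",S,(322.4,193),.106),
 ("loose",S,(183.2,158),.106),("loosebase",S,(187,189),0.),("rearR",S,(342,212),.05),("rearL",W,(434,156),.05),
 ("capa side",D,(226.5,222),.106),("loose side cap",D,(292,293),.106)]: print(n,onz(k,uv,z).round(4))
E
```

```text
disc [ 0.6844 -0.068   0.002 ]
disc [ 0.6851 -0.0679  0.002 ]
pin [0.6283 0.0601 0.073 ]
pin [0.6297 0.0587 0.073 ]
tip [ 0.4924 -0.1535  0.071 ]
tip [ 0.482 -0.166  0.071]
capL [0.6797 0.0009 0.106 ]
capL [ 0.6851 -0.0012  0.106 ]
capR [ 0.6888 -0.1329  0.106 ]
loose [0.5299 0.2347 0.106 ]
loosebase [0.5267 0.2361 0.    ]
rearR [ 0.7237 -0.1754  0.05  ]
rearL [0.7198 0.0385 0.05  ]
capa side [ 0.6775 -0.006   0.106 ]
loose side cap [0.5221 0.2291 0.106 ]
```

View pics/d_z.png

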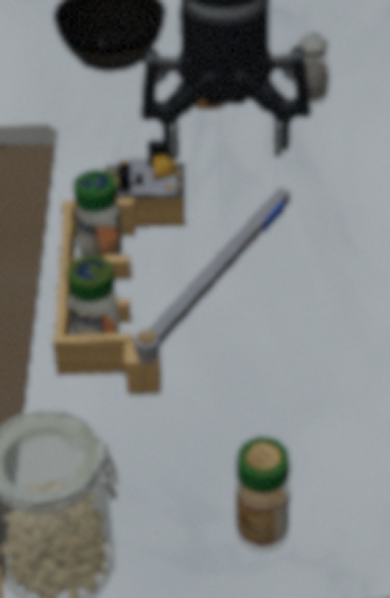

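The side view shows the loose jar standing free, with its cap at full-image (291,292), and the glass jar well clear of it. Now I'll move over the loose jar and refine its position.

```bash
python3 - <<'E'
from h import *
q=down(0.0)
bot.move_pose([.527,.20,.24],q)
p=bot.read_position();o=bot.read_tool_rot()
im=bot.camera("wrist");cv2.imwrite("pics/w1.png",im[:,:,::-1])
r=bot.search_frame("wrist","jar_loose");print([(np.round(d["bbox"]),round(d["confidence"],2)) for d in r])
W=cam("wrist",p,o)
hsv=cv2.cvtColor(im,cv2.COLOR_RGB2HSV); m=cv2.inRange(hsv,(40,80,30),(85,255,255))
n,l,s,c=cv2.connectedComponentsWithStats(m)
for i in range(1,n):
    if s[i,4]>80: print(s[i],c[i].round(1),onz(W,c[i],.106).round(4))
print(bot.read_clock(),p)
E
```

```text
[(array([254., 136.,  43.,  53.]), 0.75)]
[255 141  44  46 781] [277.7 162.3] [0.5268 0.236  0.106 ]
2.575 [0.52718011 0.19930123 0.23990628]
```

View pics/w1.png

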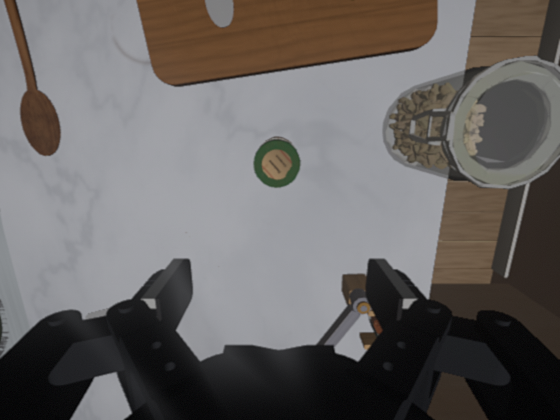

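The cap is at wrist (277,163), which gives a jar position of (0.527, 0.236). I'll grasp it there and lift.

```bash
python3 - <<'E'
from h import *
q=down(0.0)
bot.move_pose([.527,.236,.18],q)
print(bot.move_linear([.527,.236,.057],speed=.12,until_force=6), bot.read_position())
bot.set_gripper(0.0,grasp_force=35); print(bot.read_gripper_width())
bot.move_linear([.527,.236,.205],speed=.15)
print(bot.read_ft_force())
q=down(0.02)
x,y=.685,-.068
bot.move_linear([.60,.12,.205],speed=.2,rotation=q)
bot.move_linear([x,y,.205],speed=.2)
p=bot.read_position();o=bot.read_tool_rot()
cv2.imwrite("pics/w2.png",bot.camera("wrist")[:,:,::-1])
im=bot.camera("scene");cv2.imwrite("pics/s2.png",cv2.resize(im[140:270,220:380],None,fx=4,fy=4,interpolation=cv2.INTER_CUBIC)[:,:,::-1])
print(p.tolist(),o.tolist(),bot.read_clock())
E
```

```text
False [0.52773379 0.23618015 0.05785931]
0.5270234893881044
[-0.88583207  0.14306969 -0.20548198]
[0.6845787218150741, -0.0668884040445646, 0.2049943133478315] [0.7072421754064069, -0.7068917978626443, -0.007318316556326375, 0.00767682771156318] 7.8417
```

View pics/w2.png

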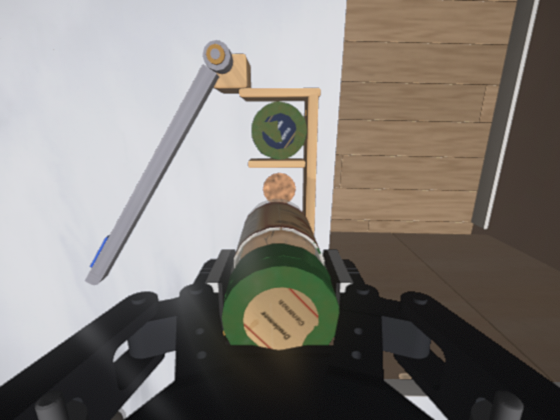

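The jar is held. The disc shows at (279,188), the pin at (217,57) and the gate tip at (97,276).

```bash
python3 - <<'E'
from h import *
p=[0.6845787218150741, -0.0668884040445646, 0.2049943133478315];o=[0.7072421754064069, -0.7068917978626443, -0.007318316556326375, 0.00767682771156318]
W=cam("wrist",p,o)
for n,uv,z in [("disc",(279.5,187.5),.002),("discL",(263,187),.002),("discR",(296,187),.002),("disctop",(279.5,172.5),.002),("pin",(216.5,57),.073),("tip",(97,276),.071),("cornerL",(319,88),.05),("cap",(279,131),.106),("dividerfront",(249,163),.03)]: print(n,onz(W,uv,z).round(4))
for e in [0,.003]: print(proj(W,[.685,-.068+e,.002]))
E
```

```text
disc [ 0.6861 -0.0674  0.002 ]
discL [ 0.6663 -0.0672  0.002 ]
discR [ 0.7058 -0.0664  0.002 ]
disctop [ 0.6857 -0.0495  0.002 ]
pin [0.6297 0.0574 0.073 ]
tip [ 0.4972 -0.1518  0.071 ]
cornerL [0.7207 0.0379 0.05  ]
cap [ 0.6838 -0.0015  0.106 ]
dividerfront [ 0.6525 -0.0359  0.03  ]
[278.60079503 187.95392343]
[278.65548453 185.48143159]
```

View pics/s2.png

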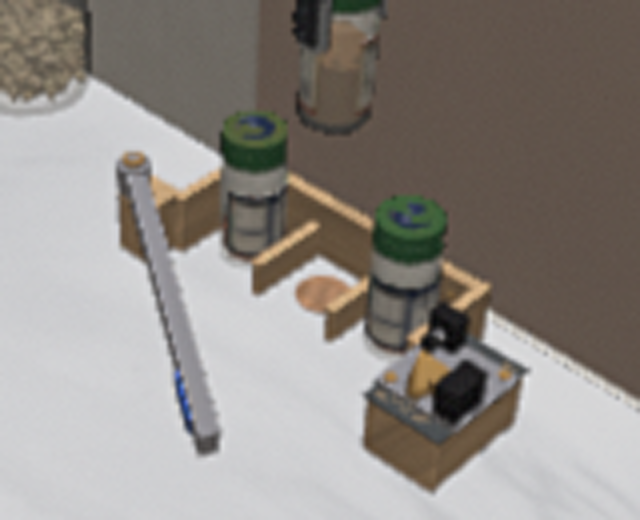

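The jar hangs above the disc with nothing in the way. I'll lower it until it touches.

```bash
python3 - <<'E'
from h import *
x,y=.6855,-.0685
bot.move_linear([x,y,.08],speed=.12)
print(bot.read_position(),bot.read_ft_force())
print(bot.move_linear([x,y,.056],speed=.03,until_force=3),bot.read_position(),bot.read_ft_force())
bot.set_gripper(0.72); print(bot.read_gripper_width(),bot.read_ft_force(),bot.read_position())
bot.move_linear([x,y,.20],speed=.12)
bot.move_linear([.60,y,.24],speed=.2)
p=bot.read_position();o=bot.read_tool_rot()
im=bot.camera("scene");a=cv2.resize(im[150:270,230:370],None,fx=4,fy=4,interpolation=cv2.INTER_CUBIC)
cv2.imwrite("pics/s3.png",a[:,:,::-1])
cv2.imwrite("pics/w3.png",bot.camera("wrist")[:,:,::-1])
print(p.tolist(),o.tolist(),bot.read_clock())
E
```

```text
[ 0.68623238 -0.06860252  0.08100326] [ 0.82587179  0.36823236 -0.58376242]
True [ 0.68476488 -0.06844431  0.05940917] [-1.01075413  0.09946602  4.39557975]
0.7214624685647165 [-0.01339802  0.52911035 -0.47095748] [ 0.68416955 -0.06824839  0.05844349]
[0.6005646256642653, -0.06858476633308723, 0.23980238068648219] [0.707226886902894, -0.7069160756745703, -0.00640427133460979, 0.007666661801514598] 12.0417
```

View pics/w3.png

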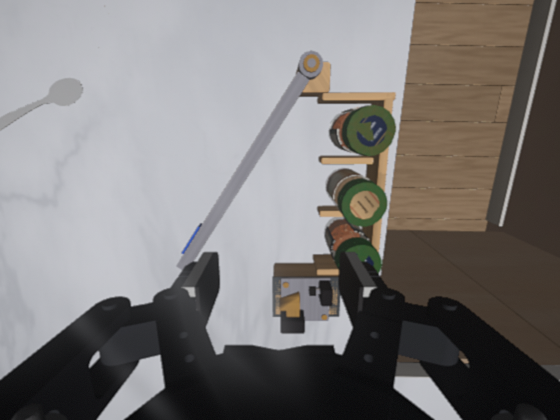

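View pics/s3.png

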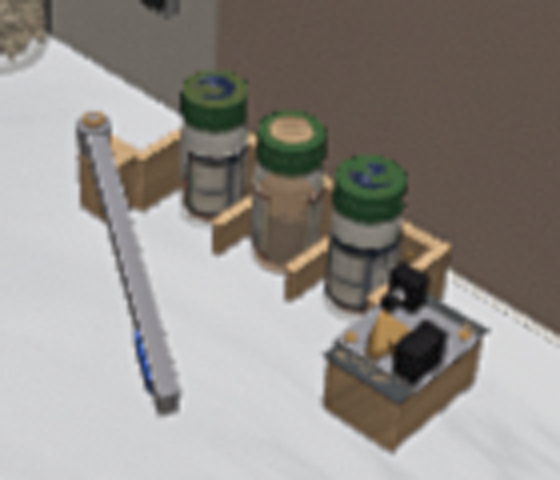

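The loose jar now stands upright on the disc in the middle bay, with its cap at wrist (364,203). The neighbouring jars and the gate haven't moved. Next I'll push the gate around its arc, stopping short of the catch.

```bash
cat >> h.py <<'E'
YAW=.02; PIN=np.array([.6297,.0585]); RAD=.221; Z=.059
def nrm(a): h=YAW-a; return np.array([np.cos(h),np.sin(h)])
def tcp(a,back=0.,z=Z):
    n=nrm(a); b=np.array([n[1],-n[0]])   # along bar, pin to tip
    return [*(PIN+RAD*b-(.010+.0145+back)*n),z]
def fn(a,k=8):
    return float(np.mean([-bot.read_ft_force()[:2]@nrm(a) for _ in range(k)]))
E
python3 - <<'E'
from h import *
a0=.59
W=cam("wrist",[0.6005646,-0.0685848,0.2398],bot.read_tool_rot())
print("pin,tip,disc-cap",onz(W,(311,63),.073),onz(W,(182,264),.071),onz(W,(364.5,203),.106))
bot.set_gripper(0.0)
bot.move_pose(tcp(a0,.03,.16),down(YAW-a0))
print("hit",bot.move_linear(tcp(a0,.03),speed=.12,until_force=5),bot.read_position(),tcp(a0,.03))
t=bot.read_clock();print("F0",[round(fn(a0),2) for _ in range(3)],bot.read_clock()-t,t)
bot.move_linear(tcp(a0,.008),speed=.06,until_force=4)
for a in np.arange(.55,.19,-.07):
    h=bot.move_linear(tcp(a),speed=.09,rotation=down(YAW-a),until_force=4)
    print(round(a,2),h,round(fn(a),2),bot.read_position().round(4))
    if h: break
cv2.imwrite("pics/w4.png",bot.camera("wrist")[:,:,::-1])
im=bot.camera("scene");cv2.imwrite("pics/s4.png",cv2.resize(im[150:270,230:370],None,fx=4,fy=4,interpolation=cv2.INTER_CUBIC)[:,:,::-1])
print(bot.read_clock())
E
```

```text
pin,tip,disc-cap [0.62892297 0.05973941 0.073     ] [ 0.49001929 -0.15504921  0.071     ] [ 0.68395013 -0.06904372  0.106     ]
hit False [ 0.46535073 -0.09832639  0.05952938] [np.float64(0.46455771408344915), np.float64(-0.09815016885486008), 0.059]
F0 [0.38, 0.38, 0.38] 0.0 14.325
0.55 False 0.08 [ 0.4967 -0.1197  0.0589]
0.48 False 0.67 [ 0.5092 -0.1284  0.0589]
0.41 False -0.14 [ 0.5225 -0.1363  0.0589]
0.34 False 0.66 [ 0.5364 -0.1433  0.0589]
0.27 False 0.69 [ 0.5507 -0.1493  0.0589]
0.2 False 0.61 [ 0.5655 -0.1543  0.0589]
16.9083
```

View pics/s4.png

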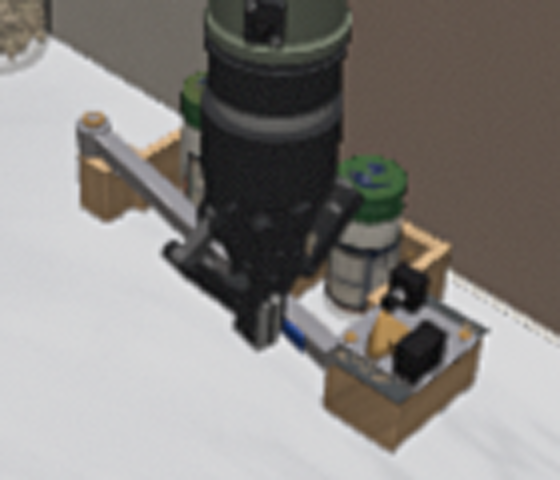

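The finger sits on the pin-side part of the blue pad, around (285,325) in the crop. The bar tip is at the keeper's plate and hasn't reached the catch yet. The gripper's knuckles reach forward, so I need to check how close they come to jar_b.

```bash
python3 - <<'E'
from h import *
S=cam("scene"); p=bot.read_position(); a=.2; n=np.array([*nrm(a),0]); w=np.array([-n[1],n[0],0])
for uv in [(318.75,197.5),(318,203),(271,213)]:
  for off in (-.011,0,.011):
    f=lambda v: proj(S,p+v[0]*n+off*w+[0,0,v[1]])-uv
    s=least_squares(f,[.03,.05]); print(uv,off,s.x.round(4))
p=np.array(tcp(0.));pw=[(rackw([.632,-.069,.02],[.053,-.066,0])-p)]
print("jar_b centre from tool at shut",pw, "clock",bot.read_clock())
E
```

```text
(318.75, 197.5) -0.011 [0.058  0.0946]
(318.75, 197.5) 0 [0.0681 0.083 ]
(318.75, 197.5) 0.011 [0.0781 0.0714]
(318, 203) -0.011 [0.0575 0.0789]
(318, 203) 0 [0.0675 0.0669]
(318, 203) 0.011 [0.0776 0.055 ]
(271, 213) -0.011 [-0.0711  0.1092]
(271, 213) 0 [-0.0638  0.0979]
(271, 213) 0.011 [-0.0564  0.0866]
jar_b centre from tool at shut [array([ 0.07668471,  0.0290189 , -0.059     ])] clock 16.9083
```

The knuckles seem to pass about 1–2 cm above the jars, which is too close to trust. I'll turn the tool a quarter so they lie along the bar, then feel for the catch.

```bash
cat >> h.py <<'E'
def dq(a): return down(YAW-a+np.pi/2)
H=-.0035
def F(a,k=4):
    v=[]
    for _ in range(k): bot.wait(.015); v.append(-bot.read_ft_force()[:2]@nrm(a))
    return float(np.mean(v))
E
python3 - <<'E'
from h import *
a=.2
bot.move_linear(tcp(a,.04),speed=.12)
print("ik",bot.solve_ik(tcp(a,.04),dq(a)))
bot.move_linear(tcp(a,.025),speed=.03,rotation=dq(a)) if False else bot.move_pose(tcp(a,.03),dq(a))
bot.wait(.2); print("bias",F(a,8),F(a,8),bot.read_clock())
b=F(a,8)
h=bot.move_linear(tcp(a,H+.003),speed=.05,until_force=4); print(h,F(a)-b)
for a in np.arange(.19,-.0,-.03):
    h=bot.move_linear(tcp(a,H),speed=.025,rotation=dq(a),until_force=2.5)
    p=bot.read_position(); print(round(a,3),h,round(F(a)-b,2),p.round(4),round(bot.read_clock(),2))
    if h: break
cv2.imwrite("pics/w5.png",bot.camera("wrist")[:,:,::-1])
E
```

```text
ik [-0.40783883  0.49661673 -0.42212234  0.65205726  0.         -0.22783883]
bias -0.2618913157529337 -0.26667076990585636 19.2583
False 0.1369059547733253
0.19 False -0.1 [ 0.5718 -0.1559  0.059 ] 20.64
0.16 False 0.16 [ 0.5783 -0.1575  0.059 ] 21.12
0.13 False -0.26 [ 0.5848 -0.159   0.059 ] 21.61
0.1 False 0.34 [ 0.5914 -0.1602  0.059 ] 22.09
0.07 True -0.11 [ 0.5945 -0.1606  0.0584] 22.42
```

View pics/w5.png

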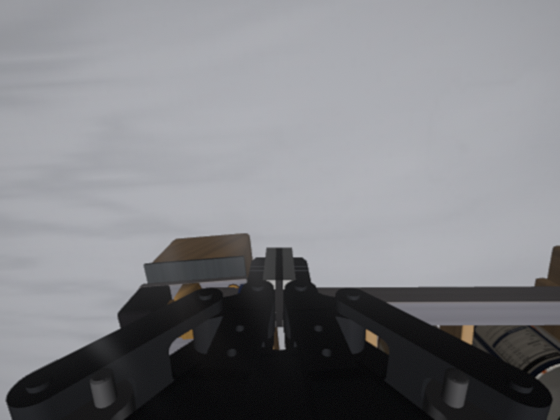

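Looking back at the robot, the picture shows the closed fingers at (280,260) on the robot side of the bar, which runs along rows 290–325. The first contact at x≈0.5945 was light. I'll go on in small steps and watch the force.

```bash
cat >> h.py <<'E'
def creep(a,ds,amin,fmax,b,tmax,stop=None):
    f=0;log=[]
    while a>amin and bot.read_clock()<tmax:
        a-=ds/RAD
        h=bot.move_linear(tcp(a,H),speed=.012,rotation=dq(a),until_force=4)
        f=F(a,3)-b; p=bot.read_position(); log.append(f)
        print(round(a,4),int(h),round(f,2),p[:2].round(4),round(bot.read_clock(),2))
        if f>fmax: print("FMAX");break
        if stop and stop(log): print("STOP");break
    return a,f
E
python3 - <<'E'
from h import *
a,f=creep(.083,.0012,.02,5.,-.265,28)
E
```

```text
0.0776 0 1.85 [ 0.5954 -0.1607] 22.89
0.0721 0 4.66 [ 0.5963 -0.1609] 23.19
0.0667 0 5.0 [ 0.5979 -0.1611] 23.49
FMAX
```

This is the catch ramp. I'll keep going until the force falls off, which means the nose is pushed in.

```bash
python3 - <<'E'
from h import *
a,f=creep(.0667,.0012,-.1,9.5,-.265,33,stop=lambda l:len(l)>2 and l[-1]<max(l)-2.5)
E
```

```text
0.0613 0 4.85 [ 0.5992 -0.1612] 23.79
0.0558 0 4.97 [ 0.6004 -0.1614] 24.09
0.0504 0 5.56 [ 0.6014 -0.1615] 24.39
0.045 0 5.52 [ 0.6025 -0.1616] 24.69
0.0396 0 5.92 [ 0.6037 -0.1618] 24.99
0.0341 0 4.91 [ 0.6053 -0.162 ] 25.29
0.0287 0 3.27 [ 0.6075 -0.1625] 25.59
STOP
```

```bash
python3 - <<'E'
from h import *
a,f=creep(.0287,.0008,-.12,6.5,-.265,40,stop=lambda l:len(l)>3 and max(l[3:])>4 and l[-1]<max(l[3:])-1.2)
E
```

```text
0.0251 0 2.79 [ 0.6082 -0.1627] 25.89
0.0215 0 3.38 [ 0.6087 -0.1627] 26.19
0.0178 0 3.51 [ 0.6094 -0.1627] 26.49
0.0142 0 3.65 [ 0.6102 -0.1628] 26.79
0.0106 0 3.37 [ 0.611  -0.1629] 27.09
0.007 0 4.9 [ 0.6114 -0.1628] 27.39
0.0034 0 6.36 [ 0.612  -0.1629] 27.69
-0.0003 0 6.38 [ 0.6125 -0.163 ] 27.99
-0.0039 0 5.54 [ 0.6135 -0.163 ] 28.29
-0.0075 0 5.34 [ 0.6142 -0.163 ] 28.59
-0.0111 0 6.35 [ 0.6148 -0.1631] 28.89
-0.0147 0 6.57 [ 0.6153 -0.1631] 29.19
FMAX
```

The force dropped from 6.4 to 5.4 N near x=0.6135 and is rising again, which probably means the catch has snapped out. I'll press slightly further under a cap, then back off and watch the force.

```bash
python3 - <<'E'
from h import *
a,f=creep(-.0147,.0006,-.0215,8.2,-.265,40)
print("retreat")
for k in range(7):
    a+=.0007/RAD
    bot.move_linear(tcp(a,H),speed=.012,rotation=dq(a)); print(round(F(a,3)+.265,2),bot.read_position()[0].round(4))
bot.move_linear(tcp(a,.03),speed=.1)
bot.move_linear(tcp(a,.05,.2),speed=.15)
bot.move_pose([.45,-.05,.28],down(0.))
im=bot.camera("scene");A=cv2.resize(im[165:260,240:370],None,fx=5.5,fy=5.5,interpolation=cv2.INTER_CUBIC)
cv2.imwrite("pics/s6.png",A[:,:,::-1])
print(bot.read_clock())
E
```

```text
-0.0174 0 7.83 [ 0.6156 -0.1632] 29.49
-0.0201 0 7.96 [ 0.616  -0.1632] 29.79
-0.0228 0 9.85 [ 0.616  -0.1632] 30.09
FMAX
retreat
8.1 0.6158
8.33 0.6153
7.58 0.6149
6.53 0.6144
5.63 0.614
5.87 0.6135
3.38 0.6133
35.35
```

View pics/s6.png

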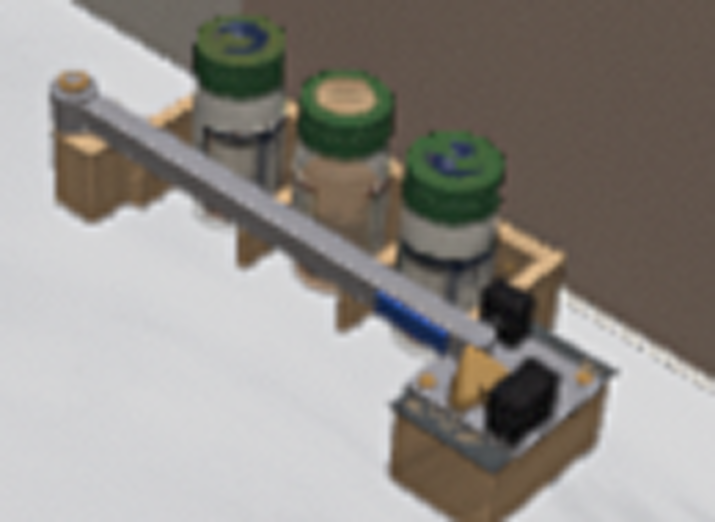

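The bar lies across the rack with its tip behind the brass catch at (470,375). On backing off, the force fell sharply at x≈0.6133, about 2.3 mm past buffer contact. One close look from the wrist camera will confirm it.

```bash
python3 - <<'E'
from h import *
bot.move_pose([.60,-.225,.25],down(0.))
p=bot.read_position();o=bot.read_tool_rot();W=cam("wrist",p,o)
im=bot.camera("wrist")
c=proj(W,[.635,-.18,.06]);u,v=int(c[0]),int(c[1]);print(u,v)
x0,y0=max(u-80,0),max(v-70,0)
cv2.imwrite("pics/w7.png",cv2.resize(im[y0:y0+120,x0:x0+160],None,fx=5,fy=5,interpolation=cv2.INTER_CUBIC)[:,:,::-1]);print(x0,y0)
print([ (n,d["bbox"],d["confidence"]) for n in ["salt","pepper"] for d in bot.search_frame("scene",n)[:1]])
print(bot.read_clock())
E
```

```text
310 150
230 80
[('salt', [340.6, 326.7, 24.8, 39.2], 0.72), ('pepper', [374.7, 266.6, 42.7, 66.5], 0.81)]
36.425
```

View pics/w7.png

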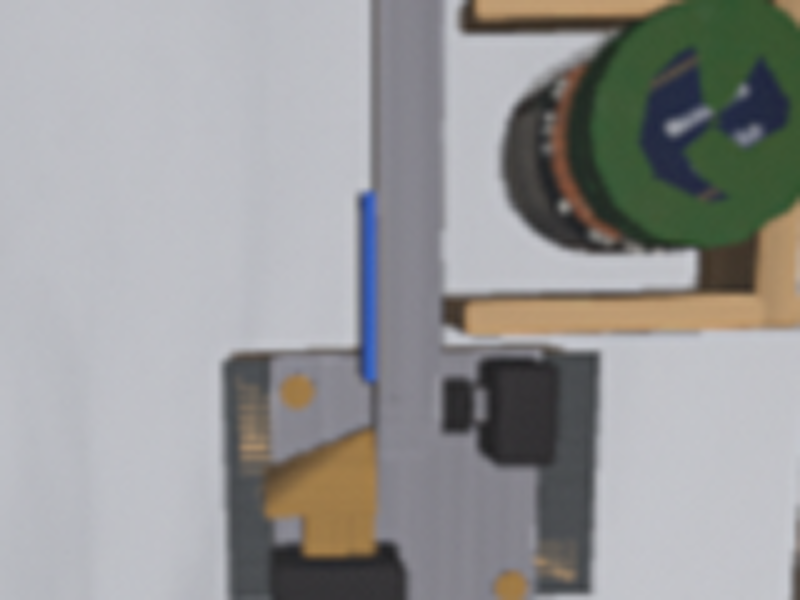

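The close-up shows the catch fully out at (340,480). Its flat face bears on the front of the bar, and the bar rests against the buffer at (457,405). The gate is latched, so I'm handing in.

```bash
python3 -c "
from h import *
bot.close_job(); print(bot.read_clock())"
```

```text
the job is handed in; nothing more can be done
the job is handed in; nothing more can be done
```

The orange-label jar is upright on the cork disc in the middle bay, and the gate is shut and held by its catch. I handed the job in at about 36.5 s.

- **Jar:** I lowered it until it touched and released it at 4.4 N. Pictures afterwards show it standing within about 2 mm of the disc centre, with both neighbouring jars still in place.
- **Gate:** I felt it home in steps of about 1 mm. The catch ramp took up to 5.9 N, and the buffer began at about x = 0.611 m.
- **Peak force:** The highest I read at the pad was 9.9 N, during the last step. That step met the buffer's rigid end, a little beyond what was needed, but it stayed well under the 18 N limit.
- **Latch check:** While pressing, the force drop at the snap was only about 1 N, so it was not clear on its own. On backing off, the force fell sharply at about x = 0.6133 m. The last wrist picture then shows the catch fully out in front of the bar with the robot clear.
- **Bystanders:** The salt and pepper are within about 3 pixels of where they first appeared in the scene camera. That is within the detector's error.

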